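Load the check valve on the caddy and hold the caddy level

TASK

The black check valve is wanted up at the aquarium: pick it off the turntable and set it (do not drop it) lying in the two raised yellow V-forks of the grey caddy while the caddy stands on the cabinet floor, then let go of the valve. Then take the caddy by its orange handle, lift it level to about 10 cm above the cabinet floor and keep it still and level there for at least two seconds with the valve riding in its forks; the program finishes while still holding the caddy up, so do not put it down or let go. Leave the tub, the bell and the cave on the turntable undisturbed.

Things in the scene. Friction and masses are not known exactly. Their poses are not given: they have to be found in the camera images.
- turntable: White round flat plastic turntable, 300 mm across, top 22 mm above the cabinet floor, no rim. Origin: centre of its underside, on the floor. It can turn about its upright axis on a stiff bearing (about 0.25 N m). Place and yaw vary, left or right of the caddy. It carries the valve, tub, bell and cave.
- valve: Black plastic check valve, about 80 g, lying on the turntable along its own x: a middle body, octagonal, 34 mm long and 26 mm across flats (grip it here, from above), and a round 14 mm stem on each end (17 mm ring 37 to 40 mm from the middle); 82 mm long in all, the same both ways round. Origin: centre of its underside, on the turntable top, 13 mm below its axis.
- valve_center (a point): Centre of the check valve, on its axis, 13 mm above its underside.
- caddy: Grey plastic caddy, about 0.45 kg, loose on the floor, any yaw: tray 120 mm (its x) by 200 mm (its y), 8 mm thick; arch handle over the middle along its x; open pocket (90 x 56 mm, to 48 mm high) on its -y side; on its +y side two yellow V-forks that carry the valve lying along the caddy's y. Origin: centre of the tray's underside, on the floor at the start; z up.
- caddy_grip (a point): Middle of the caddy's orange handle bar, 102 mm above the centre of the caddy's underside. The bar runs along the caddy's x: 108 mm long, 14 mm thick (along y), 24 mm high (90 to 114 mm above the underside), on an upright 8 mm thick at x = +-50 mm; free between.
- caddy_cradle (a point): Seat of the valve's centre: 65 mm to the caddy's +y, 55 mm above its underside. The yellow forks, 8 mm thick, stand 28 mm either side along the caddy's y; the stems rest in them, the octagon hangs between (7 mm play each way). Each is a 90 degree V, mouth 31 mm wide 6 mm above this point, that centres the stem. Between them it is free down to the tray, 47 mm below this point.
- tub: Closed round blue filter media tub, 92 mm across its lid, 60 mm high, standing on the turntable; leave alone. Origin: centre of its underside.
- bell: White plastic gravel vacuum bell standing mouth down, 54 mm across, narrowing to an 18 mm neck, 75 mm high, on the turntable; leave alone. Origin: centre of its underside.
- cave: Terracotta shrimp cave, a half pipe lying along its x, 78 mm long, 70 mm wide, 38 mm high, on the turntable; leave alone. Origin: centre of its underside.
Mind the look-alikes: they are no part of the job. Of the things like the valve, leave any that is blue, brown or turquoise; of the rest the larger one is meant.

How it is judged:
On the way, in this order (a step that is already met when the one before it is completed fails the run):
1. the valve lies seated in both forks of the caddy, let go and at rest, with the caddy standing on the floor (distance between valve_center and caddy_cradle below 0.012 m and z of valve_center in the frame of caddy_cradle between -0.004 and 0.004 m and angle between the x axis of valve and the y axis of caddy, either way round below 0.15 rad and contact force between valve and the fingers below 0.2 N and height (world z) of caddy below 0.01 m and angle between caddy's own z axis and vertical below 0.05 rad and linear speed of valve below 0.03 m/s), for 0.2 s.
2. the caddy is held by its handle, level and still, 6 to 17 cm above the floor, valve in its forks, for 1.5 s (distance between valve_center and caddy_cradle below 0.012 m and z of valve_center in the frame of caddy_cradle between -0.004 and 0.004 m and angle between the x axis of valve and the y axis of caddy, either way round below 0.15 rad and contact force between valve and the fingers below 0.2 N and distance between the grasp point and caddy_grip below 0.06 m and height (world z) of caddy between 0.06 and 0.17 m and angle between caddy's own z axis and vertical below 0.12 rad and linear speed of caddy below 0.04 m/s and angular speed of caddy below 0.2 rad/s and contact force between caddy and the fingers above 1 N and contact force between caddy and turntable below 0.2 N), for 1.5 s.
At the end, for the whole second after the job is handed in: Fingers hold the caddy by its handle (TCP within 6 cm of its middle) 6 to 17 cm above the floor, level within 0.12 rad, still (4 cm/s, 0.2 rad/s), else unsupported; valve untouched in both forks (within 12 mm of its seat, 4 mm in height, 0.15 rad); tub, bell and cave within 3 cm of their start (all of step 2 and distance of each of tub, bell, cave from where it was at the start of the episode below 0.03 m); the arm keeps its last pose, push and grip.
It fails at once if the valve falls: it moves faster than 0.5 m/s with no finger on it (unless it rides in the lifted caddy) (linear speed of valve above 0.5 m/s and contact force between valve and the fingers below 0.05 N and contact force between valve and caddy below 0.05 N).
It fails at once if the lifted caddy is tipped by more than 0.35 rad (angle between caddy's own z axis and vertical above 0.35 rad).
It fails at once if the tub, bell or cave is shifted by more than 3 cm or tipped (distance of any of tub, bell, cave from where it was at the start of the episode above 0.03 m or angle between any of tub, bell, cave's own z axis and vertical above 0.3 rad).
It also fails if it takes over 64 s, if anything falls off the work surface, if the arm or the gripper's body presses on something with over 40 N, if the wrist force passes 120 N, or if a joint passes its speed limit or range.

ROBOT

A 6-joint arm with a two-finger parallel gripper is mounted at the origin on the work surface. World frame = base frame: x ahead of the robot, y to its left, z up, the work surface at z = 0. Lengths are in m, angles in rad, forces in N, time in s.
With the tool pointing down it reaches from about 0.35 to 0.85 m from the base axis. Payload 8.1 kg.
Tool frame: the origin (TCP) lies between the finger pads, 19 mm behind the fingertips; this is the grasp point; z points along the fingers, y is the line along which they close (so a half turn about z gives the same grasp; the last joint's range is limited). The gripper opens to 93 mm and grips with 3 to 60 N. Pads are 15 mm wide; open, the fingers measure 128 mm over their backs; the gripper's body (75 mm by 188 mm) begins 65 mm behind the grasp point.
Start: joints at [-1.384, 0.13, 1.488, -0, 1.523, -0.085], TCP at [0.161, -0.578, 0.237] pointing down, gripper open.
Joint ranges: [-2.96, 2.96], [-0.89, 2.26], [0.02, 2.5], [-1.34, 4.48], [0, 2.73], [-2.66, 2.66]. Speed limits (rad/s): [2.39, 2.39, 2.79, 3.14, 3.14, 3.14].

INTERFACE

Orientations are given as a rotation vector (axis times angle).
In Python, from plant import robot gives the robot as it stands.
- The arm moves only by the tool apply_moves, never from a script. Its arguments are lists of equal length, an entry for each row: "delta_pos": the shift along the tool's x, y, z in cm, a list of three; "twist": the turn about the tool's z in rad. A call has 1 to 8 rows; each row shifts and turns the commanded pose from where the row before left it, along the tool's axes as they then stand; what a row does not reach is not made up. A row lasts 1/8 s, in which the tool goes at most 62.5 mm and 10.7 degrees, less where a joint would pass 70% of its speed; a pose out of reach is approached as far as the arm can. A call with a gripper value outside its range is refused whole. "gripper" is the finger opening in cm, from 0 to 9.3, set as the call begins (left out, the last holds). The fingers move at their own pace and stop on an object; "squeeze" is the grip in N (left out, the last holds). Time passes only in rows, so rows that do not move let the fingers close. It gives the time, the measured TCP pose, the force, the opening and the grip force at its end, in the units of the state.
- robot.read_state(): the state, without advancing time (a new reading comes with each control period).
- robot.read_camera(name): name is "side" or "top" or "wrist"; returns a dict with "frame" (480x640x3 uint8, red, green, blue), "vertical_fov" (degrees; the focal length in pixels is half the picture's height over the tangent of half this angle, whatever the lens; pixels are square), "cx", "cy" (the principal point, pixels), "R" (3x3) and "t" (3): a world point X has camera coordinates R X + t. Camera axes: x right, y down, z forward; pixel columns grow to the right and rows downward; lengths in m; the calibration is good to about 2 mm. A picture is of the moment at which its call begins. There is no depth.
- robot.close_job(): hands the job in; it is judged then, once.
The state is a dict: "t": time; "q": joint angles; "dq": joint speeds; "joint_torque": joint torques, N m; "tool_pos": TCP position; "orientation": TCP orientation; "force": force on the tool from outside, world axes, zero at the start; "wrist_torque": the same for the moment, N m; "opening": finger opening in m; "gripper_force": force on a finger pad.
Only numpy, scipy, OpenCV 4.12 (cv2) and the standard library are available. Lean on these libraries where they do the work, as an engineer would, in place of code of your own. Each camera call takes 0.05 s, during which the arm holds its last target. There are 200 camera calls.

## Working session

There is one attempt and no reset: what is moved stays moved. The work goes in short steps, Python scripts to look and compute and a tool call to move; the robot and the scene stay as the last step left them, time stands still between calls to the robot, and variables do not carry over. Pictures are saved under pics/ and viewed, at most 10 in all, crops included, and the job is handed in when it is done.

Besides the shell and the picture viewer there is one more tool, called after "Request:" in YAML: its name, and indented under it one key for each argument. apply_moves: Moves the arm, as the interface text tells. Its arguments: {"type":"object","properties":{"delta_pos":{"type":"array"},"twist":{"type":"array"},"gripper":{"type":"number"},"squeeze":{"type":"number"}},"required":["delta_pos","twist"]}

```bash
mkdir -p pics
cat > h.py <<'E'
import numpy as np, cv2, pickle
from plant import robot
def shot(name,fn):
    c=robot.read_camera(name); pickle.dump(c,open(f'pics/{fn}.pkl','wb')); cv2.imwrite(f'pics/{fn}.png',c['frame'][:,:,::-1]); return c
def ray(c,u,v,z):
    R=np.array(c['R']);t=np.array(c['t']);f=240/np.tan(np.radians(c['vertical_fov'])/2)
    d=R.T@np.array([(u-c['cx'])/f,(v-c['cy'])/f,1]);o=-R.T@t
    return o+d*(z-o[2])/d[2]
def proj(c,X):
    R=np.array(c['R']);t=np.array(c['t']);f=240/np.tan(np.radians(c['vertical_fov'])/2)
    p=R@np.array(X)+t; return f*p[0]/p[2]+c['cx'],f*p[1]/p[2]+c['cy']
E
python3 - <<'E'
from h import *
for n in('top','side'):
    c=shot(n,n+'0'); print(n,c['vertical_fov'],c['cx'],c['cy'],(-np.array(c['R']).T@np.array(c['t'])).round(3), c.keys())
print(robot.read_state())
E
```

```text
top 57.874972235175804 330.285140531061 242.40615961387024 [0.535 0.071 0.992] dict_keys(['frame', 'vertical_fov', 'cx', 'cy', 'R', 't'])
side 44.794322493119466 323.7365042053883 239.28576141238014 [0.413 0.94  0.635] dict_keys(['frame', 'vertical_fov', 'cx', 'cy', 'R', 't'])
{'t': 0.1, 'q': array([-1.38439910e+00,  1.31082909e-01,  1.48916352e+00, -6.61083101e-06,
        1.52299811e+00, -8.53950215e-02]), 'dq': array([ 0.00087095, -0.00073314,  0.0003555 , -0.00085784,  0.00034429,
       -0.00049889]), 'joint_torque': array([ 8.72449273e-04, -5.61339891e+01, -4.93097413e+01,  7.69885490e-02,
        2.90665106e-02, -5.68191331e-05]), 'tool_pos': array([ 0.16100792, -0.57749571,  0.23649772]), 'orientation': array([-3.11099387e+00, -4.25394440e-01,  1.41268021e-04]), 'force': array([ 1.29810247, -0.99308255,  0.47681509]), 'wrist_torque': array([-0.01542982, -0.00662658,  0.02147793]), 'gripper_force': 0.0, 'opening': 0.0932593930472282}
```

View pics/top0.png

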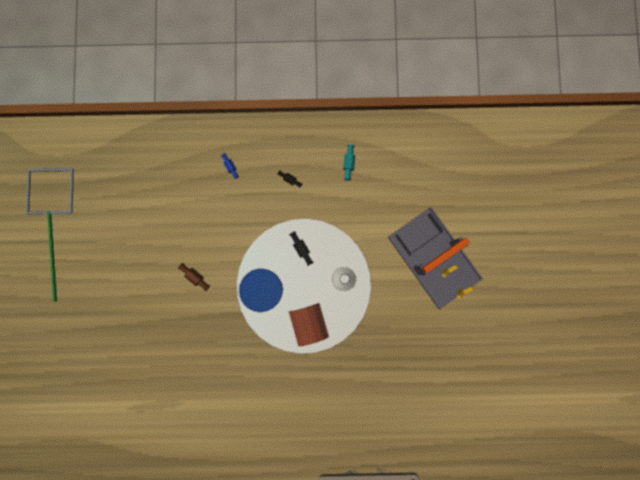

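View pics/side0.png

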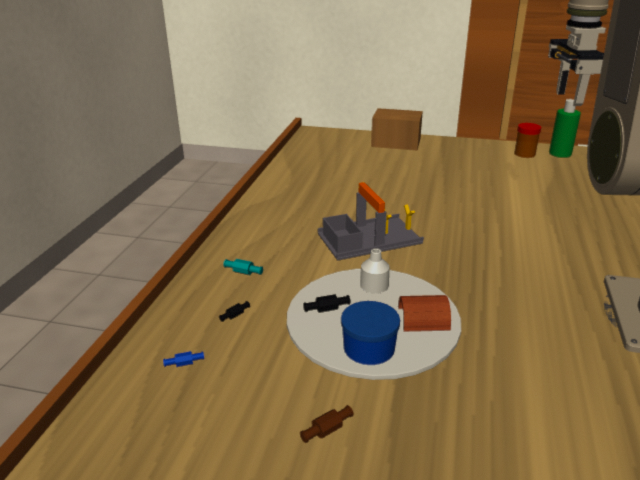

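The top view shows the larger black valve on the turntable near (301,248). The caddy is near (435,258), with its handle running (425,270)-(468,241) and its forks near (450,270) and (466,292). I'll enlarge this area.

Run:
```python
import cv2
i=cv2.imread('pics/top0.png')[195:325,285:485]
cv2.imwrite('pics/crop0.png',cv2.resize(i,None,fx=4,fy=4,interpolation=cv2.INTER_CUBIC))
```

```text
(no output)
```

View pics/crop0.png

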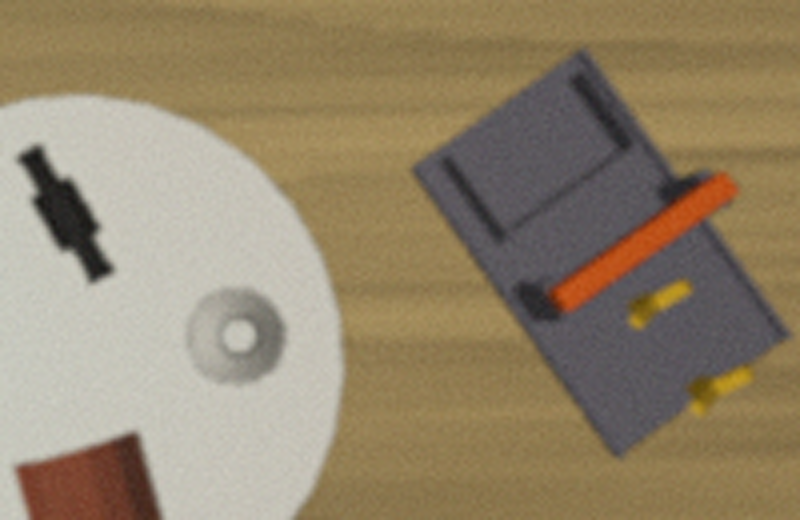

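The crop shows:
- **Valve:** ends at (30,152) and (100,275), centre near (66,213).
- **Orange bar:** (557,300) to (732,185).
- **Tray corners at the fork end:** (618,458) and (790,335).
- **Other tray corners:** (413,168) and (583,48).
- **Forks:** near (660,303) and (720,390).

Run:
```python
from h import *
c=pickle.load(open('pics/top0.pkl','rb'))
P=lambda x,y,z: ray(c,285+(x+.5)/4-.5,195+(y+.5)/4-.5,z)[:2]
a,b=P(30,152,.035),P(100,275,.035);m=P(66,213,.04)
print('valve',a,b,np.linalg.norm(b-a),(a+b)/2,m,'ang',np.degrees(np.arctan2(*(b-a)[::-1])))
h1,h2=P(557,300,.114),P(732,185,.114)
print('bar',h1,h2,np.linalg.norm(h2-h1),(h1+h2)/2,'ang',np.degrees(np.arctan2(*(h2-h1)[::-1])))
K=[P(618,458,.008),P(790,335,.008),P(583,48,.008),P(413,168,.008)]
print('tray',K,[np.linalg.norm(K[i]-K[i-1]) for i in range(4)],np.mean(K,0))
for i in range(4): d=K[i]-K[i-1];print(np.degrees(np.arctan2(d[1],d[0])))
f1,f2=[(P(634,317,.061)+P(686,288,.061))/2,(P(696,403,.061)+P(747,374,.061))/2]
print('forks',f1,f2,np.linalg.norm(f2-f1),(f1+f2)/2)
print('bell',P(237,336,.022+.075))
```

```text
valve [0.63716272 0.15866565] [0.56825042 0.12093437] 0.07856560906365012 [0.60270657 0.13980001] [0.60251062 0.13882732] ang -151.29815127186342
bar [ 0.54827934 -0.11344558] [ 0.60464838 -0.20415634] 0.10679845721176559 [ 0.57646386 -0.15880096] ang -58.14255936011071
tray [array([ 0.46087204, -0.16650151]), array([ 0.5276535 , -0.26606643]), array([ 0.69340087, -0.15589194]), array([ 0.62647607, -0.05666945])] [np.float64(0.19871531463636843), np.float64(0.11988718580190616), np.float64(0.19902413930679574), np.float64(0.11968304265762116)] [ 0.57710062 -0.16128233]
-146.44682990434092
-56.148943160209924
33.61251785164426
123.99936041650115
forks [ 0.54668994 -0.17947007] [ 0.50039909 -0.21020165] 0.055563228623112276 [ 0.52354452 -0.19483586]
bell [0.53335666 0.04779762]
```

Request:
apply_moves:
  delta_pos:
    - [3.86, -3.58, 0]
    - [3.86, -3.58, 0]
    - [3.86, -3.58, 0]
    - [3.86, -3.58, 0]
    - [3.86, -3.58, 0]
    - [3.86, -3.58, 0]
    - [3.86, -3.58, 0]
    - [3.86, -3.58, 0]
  twist: [0, 0, 0, 0, 0, 0, 0, 0]
  gripper: 4.2

```text
t: 1.1
tool_pos: [0.3821, -0.2175, 0.2372]
orientation: [-3.113, -0.425, 0.0]
force: [0.6, -0.1, -0.2]
opening: 0.042
gripper_force: 0.0
```

Request:
apply_moves:
  delta_pos:
    - [3.86, -3.58, 0.5]
    - [3.86, -3.58, 0.5]
    - [3.86, -3.58, 0.5]
    - [3.86, -3.58, 0.5]
    - [3.86, -3.58, 0.5]
    - [3.86, -3.58, 0.5]
    - [3.86, -3.58, 0.5]
    - [3.86, -3.58, 0]
  twist: [0, 0, 0, 0, 0, 0, 0, 0]

```text
t: 2.1
tool_pos: [0.6024, 0.1411, 0.2013]
orientation: [3.112, 0.426, -0.003]
force: [-0.5, -0.7, 0.0]
opening: 0.042
gripper_force: 0.0
```

Request:
apply_moves:
  delta_pos:
    - [0, 0, 0]
    - [0, 0, 0]
    - [0, 0, 0]
    - [0, 0, 0]
  twist: [-0.115, -0.114, 0, 0]

```text
t: 2.6
tool_pos: [0.6021, 0.1394, 0.2022]
orientation: [-3.045, -0.774, 0.001]
force: [-0.0, -0.7, 0.2]
opening: 0.0423
gripper_force: 0.0
```

Run:
```python
from h import *
c=shot('wrist','w0')
s=robot.read_state(); print(s['t'],s['tool_pos'],s['orientation'],s['opening'])
print(proj(c,[.6026,.1393,.035]))
```

```text
2.65 [0.60213615 0.13938551 0.20233598] [-3.04452476e+00 -7.74744038e-01  3.31484197e-04] 0.041931351914564326
(np.float64(322.0996453302884), np.float64(228.76049535346655))
```

View pics/w0.png

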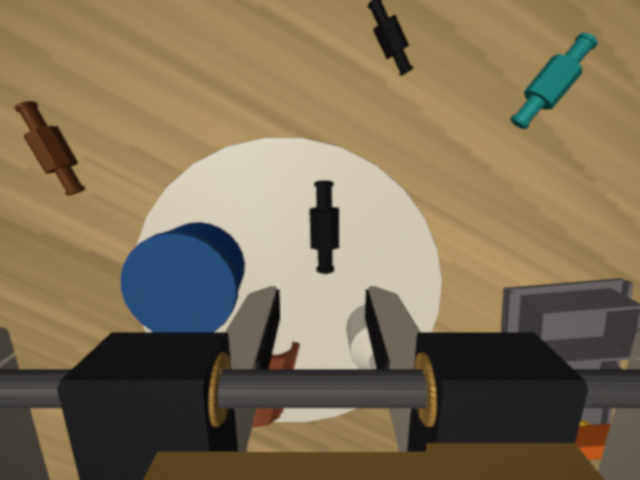

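The wrist view shows the valve centred at (324,228), upright in the picture between (324,183) and (325,270). That is aligned with the tool and within 2 px of the prediction. The tub's edge at x≈243 stays clear.

Run:
```python
from h import *
from scipy.spatial.transform import Rotation as Ro
c=pickle.load(open('pics/w0.pkl','rb'))
p=ray(c,324,228,.037);s=robot.read_state();R=Ro.from_rotvec(s['orientation']).as_matrix()
a,b=ray(c,324,183,.035),ray(c,325,270,.035);d=(a-b)
print(p,'ang',np.degrees(np.arctan2(d[1],d[0])),np.linalg.norm(d)); g=np.array([*(p[:2]*.6+np.array([.6026,.1393])*.4),.044])
print(g,R.T@(g-s['tool_pos'])*100, np.degrees(np.arctan2(R[1,0],R[0,0])))
t=pickle.load(open('pics/top0.pkl','rb'));print('tub',ray(t,260.5,290,.082))
```

```text
[0.60444518 0.13841291 0.037     ] ang 29.34750316066721 0.07878854976477868
[0.60370711 0.13876774 0.044     ] [ 0.11154511  0.1307753  15.83356467] 28.554206602086154
tub [0.51312131 0.22185049 0.082     ]
```

Request:
apply_moves:
  delta_pos:
    - [0.1, 0.13, 3.0]
    - [0, 0, 3.0]
    - [0, 0, 3.0]
    - [0, 0, 2.8]
    - [0, 0, 2.0]
    - [0, 0, 1.2]
    - [0, 0, 0.8]
    - [0, 0, 0]
  twist: [0, 0, 0, 0, 0, 0, 0, 0]

```text
t: 3.65
tool_pos: [0.6038, 0.1389, 0.0445]
orientation: [-3.044, -0.778, 0.0]
force: [0.1, 0.5, 0.6]
opening: 0.0419
gripper_force: 0.0
```

Request:
apply_moves:
  delta_pos:
    - [0, 0, 0]
    - [0, 0, 0]
    - [0, 0, 0]
    - [0, 0, 0]
    - [0, 0, 0]
    - [0, 0, 0]
  twist: [0, 0, 0, 0, 0, 0]
  gripper: 1.5
  squeeze: 15

```text
t: 4.4
tool_pos: [0.6044, 0.139, 0.0453]
orientation: [3.043, 0.778, 0.002]
force: [-0.7, -0.0, 5.3]
opening: 0.026
gripper_force: 15.0
```

Request:
apply_moves:
  delta_pos:
    - [0, 0, -0.6]
    - [0, 0, -1.5]
    - [0, 0, -2.5]
    - [0, 0, -3]
    - [0, 0, -3]
    - [0, 0, -3]
    - [0, 0, -2]
    - [0, 0, 0]
  twist: [0, 0, 0, 0, 0, 0, 0, 0]

```text
t: 5.4
tool_pos: [0.6049, 0.1391, 0.2028]
orientation: [3.043, 0.778, 0.006]
force: [0.7, 0.5, -0.3]
opening: 0.0259
gripper_force: 15.0
```

Request:
apply_moves:
  delta_pos:
    - [-1.5, 1.65, 0]
    - [-2.9, 3.2, 0]
    - [-3.3, 3.65, 0]
    - [-3.9, 4.29, 0]
    - [-3.9, 4.29, 0]
    - [-3.3, 3.65, 0]
    - [-2.9, 3.2, 0]
    - [-1.5, 1.65, 0]
  twist: [0, 0, 0, 0, 0, 0, 0, 0]

```text
t: 6.4
tool_pos: [0.5205, -0.1995, 0.1984]
orientation: [-3.043, -0.774, 0.005]
force: [0.2, 0.8, -1.3]
opening: 0.0256
gripper_force: 15.0
```

Request:
apply_moves:
  delta_pos:
    - [0, 0, 0]
    - [0, 0, 0]
    - [0, 0, 0]
    - [0, 0, 0]
  twist: [-0.085, 0, 0, 0]

```text
t: 6.9
tool_pos: [0.5229, -0.1966, 0.2001]
orientation: [-3.008, -0.906, 0.001]
force: [-0.4, -0.0, -0.6]
opening: 0.0262
gripper_force: 15.0
```

Run:
```python
from h import *
c=shot('wrist','w1')
s=robot.read_state(); print(s['t'],s['tool_pos'],s['orientation'],s['opening'],s['gripper_force'])
cv2.imwrite('pics/w1b.png',cv2.resize(c['frame'][100:440,120:520,::-1],None,fx=1.75,fy=1.75,interpolation=cv2.INTER_CUBIC))
d=np.radians(-146.4);y=np.array([np.cos(d),np.sin(d),0]);x=np.array([-np.sin(d),np.cos(d),0])*-1
for k in(-1,1):
  for e in (-1,1): print(k,e,proj(c,np.array([.5233,-.196,.061])+y*.028*k+x*.0155*e))
```

```text
6.95 [ 0.52300263 -0.19653162  0.20023586] [-3.00771527e+00 -9.06741133e-01  3.18354011e-04] 0.026091356066780196 14.974372643628158
-1 -1 (np.float64(341.1367427831361), np.float64(202.63009747350324))
-1 1 (np.float64(301.637001367566), np.float64(202.6253504324353))
1 -1 (np.float64(340.1298969202379), np.float64(269.55700756682154))
1 1 (np.float64(302.7228614718921), np.float64(269.5494001470624))
```

View pics/w1b.png

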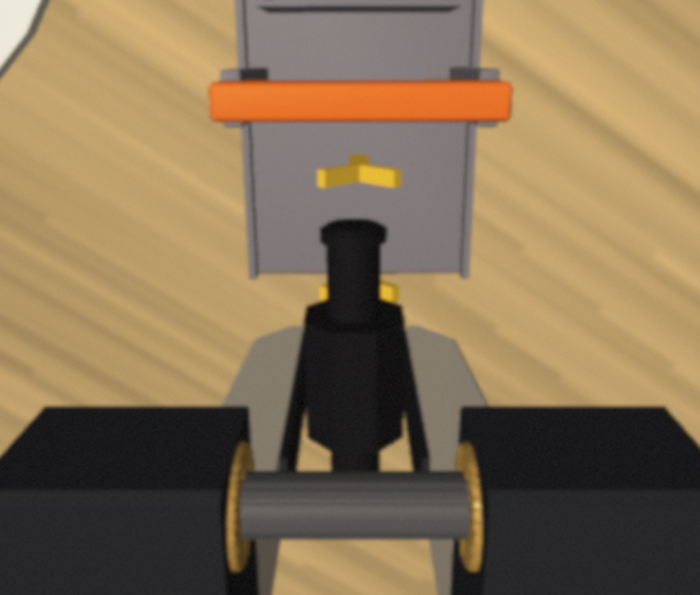

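The wrist crop shows the forks centred at crop x≈360 (V at (360,168), far fork (359,292)). The held valve is upright at x≈354, and the bar is level in the image at (361,101), so the angles match. I'll work out the lateral offset.

Run:
```python
from h import *
from scipy.spatial.transform import Rotation as Ro
c=pickle.load(open('pics/w1.pkl','rb'))
s=robot.read_state();R=Ro.from_rotvec(s['orientation']).as_matrix();T=s['tool_pos']
W=lambda x,y,z: (R.T@(ray(c,120+(x+.5)/1.75-.5,100+(y+.5)/1.75-.5,z)-T)*1000).round(1)
print('forks',W(360,178,.061),W(359.3,291,.061))
print('bar',W(361,101,.114),W(210,101,.114),W(511,101,.114))
print('valve tip top',W(353.5,222,.1985),'stem',W(354,280,.197),'body',W(354,318,.203))
print('tray end',W(250,276,.008),W(468,276,.008))
```

```text
forks [ 29.5   3.  139.2] [-24.4   2.8 139.2]
bar [66.2  2.7 86.2] [ 66.2 -50.5  86.2] [66.3 55.6 86.2]
valve tip top [43.3  0.2  1.7] stem [28.3  0.3  3.2] body [20.7  0.3 -2.8]
tray end [-35.  -57.5 192.3] [-34.8  63.7 192.2]
```

Request:
apply_moves:
  delta_pos:
    - [0, 0.17, 1.5]
    - [0, 0, 2.5]
    - [0, 0, 2.5]
    - [0, 0, 2.5]
    - [0, 0, 1.5]
    - [0, 0, 1.0]
    - [0, 0, 0]
    - [0, 0, 0]
  twist: [0, 0, 0, 0, 0, 0, 0, 0]

```text
t: 7.95
tool_pos: [0.5246, -0.1985, 0.0864]
orientation: [3.007, 0.907, 0.002]
force: [-0.0, -0.6, -0.2]
opening: 0.0254
gripper_force: 15.0
```

Run:
```python
from h import *
c=shot('wrist','w2')
s=robot.read_state(); print(s['t'],s['tool_pos'],s['orientation'],s['force'])
cv2.imwrite('pics/w2b.png',cv2.resize(c['frame'][100:440,120:520,::-1],None,fx=1.75,fy=1.75,interpolation=cv2.INTER_CUBIC))
```

```text
8.0 [ 0.52474298 -0.19862337  0.08656244] [3.00658661e+00 9.06703960e-01 2.09730451e-03] [ 0.11601723  0.12038245 -1.27168664]
```

View pics/w2b.png

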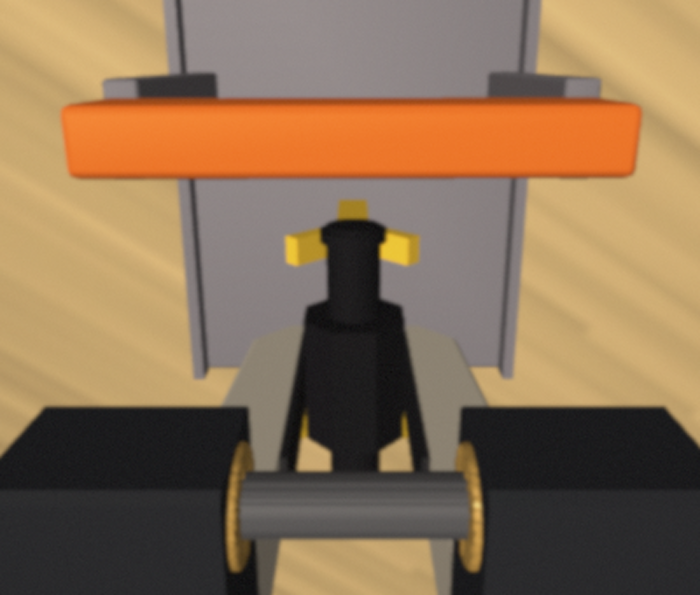

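Close up, the near fork spans x 285–419 (centre 352.5) and the valve stem sits at 354, so the lateral fit is good. Next is the axial fit, from the tray end at row 367 and the bar rows 100–176.

Run:
```python
from h import *
from scipy.spatial.transform import Rotation as Ro
c=pickle.load(open('pics/w2.pkl','rb'))
s=robot.read_state();R=Ro.from_rotvec(s['orientation']).as_matrix();T=s['tool_pos']
W=lambda x,y,z: (R.T@(ray(c,120+(x+.5)/1.75-.5,100+(y+.5)/1.75-.5,z)-T)*1000).round(1)
print('tray end',W(207,367,.008),W(500,367,.008))
print('bar far/near',W(352,100,.114),W(352,172,.114),W(65,140,.114),W(638,140,.114))
print('fork arm',W(286,237,.061),W(286,264,.061),W(418,264,.061))
```

```text
tray end [-33.2 -56.4  78.4] [-33.2  56.6  78.6]
bar far/near [ 73.3  -0.1 -27.4] [ 60.2  -0.1 -27.4] [ 66.1 -52.7 -27.5] [ 66.2  52.4 -27.3]
fork arm [ 33.2 -18.6  25.6] [ 25.4 -18.8  25.6] [25.4 18.2 25.6]
```

Request:
apply_moves:
  delta_pos:
    - [0, 0, 0.5]
    - [0, 0, 0.6]
    - [0, 0, 0.5]
    - [0, 0, 0.2]
    - [0, 0, 0.1]
    - [0, 0, 0]
    - [0, 0, 0]
  twist: [0, 0, 0, 0, 0, 0, 0]

```text
t: 8.88
tool_pos: [0.5242, -0.1983, 0.0667]
orientation: [3.008, 0.907, 0.0]
force: [-0.2, 0.0, -1.8]
opening: 0.0257
gripper_force: 15.0
```

Request:
apply_moves:
  delta_pos:
    - [0, 0, 0.1]
    - [0, 0, 0.05]
    - [0, 0, 0]
    - [0, 0, 0]
  twist: [0, 0, 0, 0]

```text
t: 9.38
tool_pos: [0.5242, -0.1984, 0.0653]
orientation: [3.007, 0.907, 0.001]
force: [-0.4, 0.2, 3.7]
opening: 0.0262
gripper_force: 15.0
```

Request:
apply_moves:
  delta_pos:
    - [0, 0, 0.05]
    - [0, 0, 0]
    - [0, 0, 0]
  twist: [0, 0, 0]

```text
t: 9.75
tool_pos: [0.5243, -0.1984, 0.0652]
orientation: [3.007, 0.907, 0.001]
force: [-2.6, 2.1, 7.9]
opening: 0.026
gripper_force: 15.0
```

Request:
apply_moves:
  delta_pos:
    - [0, 0, 0]
    - [0, 0, 0]
    - [0, 0, 0]
    - [0, 0, 0]
    - [0, 0, 0]
    - [0, 0, 0]
  twist: [0, 0, 0, 0, 0, 0]
  gripper: 4.2

```text
t: 10.5
tool_pos: [0.524, -0.1982, 0.0644]
orientation: [-3.008, -0.907, 0.0]
force: [0.0, -1.3, 0.3]
opening: 0.0423
gripper_force: 0.0
```

Request:
apply_moves:
  delta_pos:
    - [0, 0, -0.5]
    - [0, 0, -1.5]
    - [0, 0, -2.5]
    - [0, 0, -2.5]
    - [0, 0, -2.5]
    - [0, 0, -2.5]
    - [0, 0, -1.5]
    - [0, 0, 0]
  twist: [0, 0, 0, 0, 0, 0, 0, 0]

```text
t: 11.5
tool_pos: [0.5249, -0.1987, 0.2013]
orientation: [3.006, 0.907, 0.004]
force: [0.2, -0.7, 0.7]
opening: 0.0419
gripper_force: 0.0
```

Run:
```python
from h import *
c=shot('wrist','w3')
s=robot.read_state(); print(s['t'],s['tool_pos'],s['orientation'],s['force'])
cv2.imwrite('pics/w3b.png',cv2.resize(c['frame'][100:440,120:520,::-1],None,fx=1.75,fy=1.75,interpolation=cv2.INTER_CUBIC))
```

```text
11.55 [ 0.52420163 -0.19836017  0.19981986] [3.00716369e+00 9.06874230e-01 1.10623051e-03] [-0.41778998  0.69218239  0.71234937]
```

View pics/w3b.png

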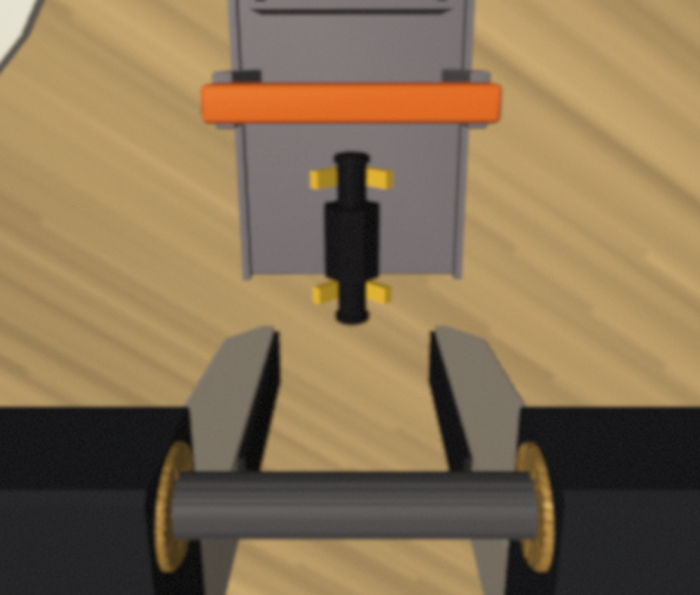

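The valve lies in both V-forks, centred at (352,240) and along the caddy axis. Next is the handle: 6.65 cm along tool x, with a quarter turn.

Request:
apply_moves:
  delta_pos:
    - [1.5, 0, 0]
    - [2.5, 0, 0]
    - [1.85, 0, 0]
    - [0.8, 0, 0]
    - [0, 0, 0]
    - [0, 0, 0]
    - [0, 0, 0]
    - [0, 0, 0]
  twist: [0, 0, 0, 0, -0.17, -0.17, -0.17, -0.17]

```text
t: 12.55
tool_pos: [0.5793, -0.1615, 0.199]
orientation: [-2.527, -1.865, 0.001]
force: [-0.6, 0.2, -0.3]
opening: 0.0419
gripper_force: 0.0
```

Request:
apply_moves:
  delta_pos:
    - [0, 0, 0]
    - [0, 0, 0]
    - [0, 0, 0]
    - [0, 0, 0]
    - [0, 0, 0]
    - [0, 0, 0]
    - [0, 0, 0]
    - [0, 0, 0]
  twist: [-0.17, -0.17, -0.17, -0.17, -0.17, -0.041, 0, 0]

```text
t: 13.55
tool_pos: [0.5793, -0.1615, 0.1992]
orientation: [-1.487, -2.767, 0.0]
force: [0.5, -0.2, 0.2]
opening: 0.0422
gripper_force: 0.0
```

Run:
```python
from h import *
c=shot('wrist','w4')
s=robot.read_state(); print(s['t'],s['tool_pos'],s['orientation'],s['q'])
cv2.imwrite('pics/w4b.png',cv2.resize(c['frame'],None,fx=1.25,fy=1.25,interpolation=cv2.INTER_CUBIC)[:,:,::-1])
```

```text
13.6 [ 0.57937356 -0.16149158  0.19932683] [-1.48635999e+00 -2.76752614e+00  9.46302741e-05] [-3.57043500e-01  1.54229164e-01  1.53182720e+00 -3.54137141e-05
  1.45572381e+00 -9.42109142e-01]
```

View pics/w4b.png

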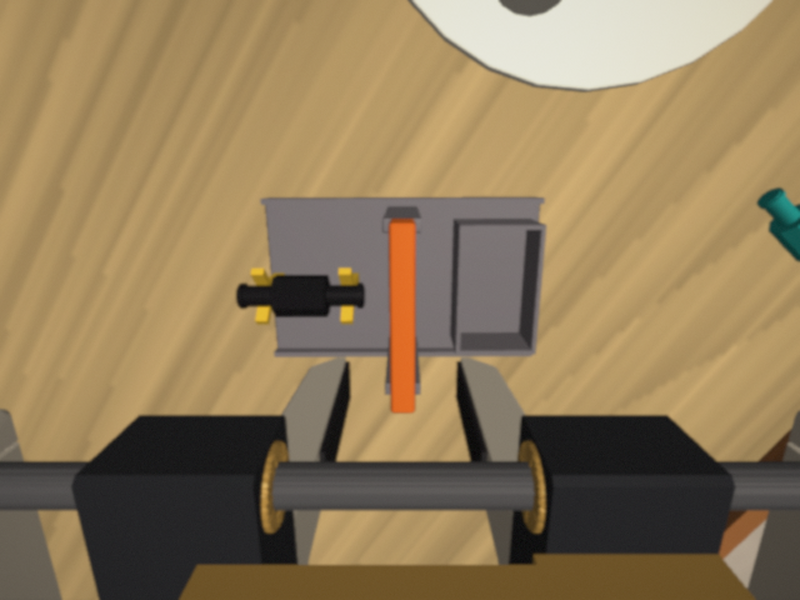

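The bar, at x≈402, stands upright midway between the fingers (349–458), with the valve still seated at left. I'll descend and grip.

Request:
apply_moves:
  delta_pos:
    - [0, 0, 1.5]
    - [0, 0, 2.5]
    - [0, 0, 2.5]
    - [0, 0, 1.8]
    - [0, 0, 1.0]
    - [0, 0, 0.6]
    - [0, 0, 0]
    - [0, 0, 0]
  twist: [0, 0, 0, 0, 0, 0, 0, 0]

```text
t: 14.6
tool_pos: [0.58, -0.1617, 0.1014]
orientation: [1.484, 2.767, 0.0]
force: [0.0, -0.4, -0.3]
opening: 0.0422
gripper_force: 0.0
```

Request:
apply_moves:
  delta_pos:
    - [0, 0, 0]
    - [0, 0, 0]
    - [0, 0, 0]
    - [0, 0, 0]
    - [0, 0, 0]
    - [0, 0, 0]
    - [0, 0, 0]
    - [0, 0, 0]
  twist: [0, 0, 0, 0, 0, 0, 0, 0]
  gripper: 0.8
  squeeze: 50

```text
t: 15.6
tool_pos: [0.5794, -0.1616, 0.1006]
orientation: [1.485, 2.768, -0.0]
force: [-3.2, -0.6, 3.1]
opening: 0.0135
gripper_force: 50.0
```

Request:
apply_moves:
  delta_pos:
    - [0, 0, -0.1]
    - [0, 0, -0.2]
    - [0, 0, -0.4]
    - [0, 0, -0.6]
    - [0, 0, -0.8]
    - [0, 0, -0.9]
    - [0, 0, -1]
    - [0, 0, -1]
  twist: [0, 0, 0, 0, 0, 0, 0, 0]

```text
t: 16.6
tool_pos: [0.5795, -0.1615, 0.1514]
orientation: [1.485, 2.768, 0.0]
force: [-0.1, -0.1, -6.5]
opening: 0.0138
gripper_force: 50.0
```

Request:
apply_moves:
  delta_pos:
    - [0, 0, -1]
    - [0, 0, -1]
    - [0, 0, -1]
    - [0, 0, -0.8]
    - [0, 0, -0.6]
    - [0, 0, -0.4]
    - [0, 0, -0.2]
    - [0, 0, 0]
  twist: [0, 0, 0, 0, 0, 0, 0, 0]

```text
t: 17.6
tool_pos: [0.5794, -0.1615, 0.2004]
orientation: [-1.485, -2.768, 0.0]
force: [-0.3, 0.3, -7.0]
opening: 0.0138
gripper_force: 50.0
```

Request:
apply_moves:
  delta_pos:
    - [0, 0, 0]
    - [0, 0, 0]
    - [0, 0, 0]
    - [0, 0, 0]
    - [0, 0, 0]
    - [0, 0, 0]
    - [0, 0, 0]
    - [0, 0, 0]
  twist: [0, 0, 0, 0, 0, 0, 0, 0]

```text
t: 18.6
tool_pos: [0.5794, -0.1615, 0.2004]
orientation: [-1.485, -2.768, -0.0]
force: [-0.8, -0.2, -5.8]
opening: 0.0137
gripper_force: 50.0
```

Request:
apply_moves:
  delta_pos:
    - [0, 0, 0]
    - [0, 0, 0]
    - [0, 0, 0]
    - [0, 0, 0]
    - [0, 0, 0]
    - [0, 0, 0]
    - [0, 0, 0]
    - [0, 0, 0]
  twist: [0, 0, 0, 0, 0, 0, 0, 0]

```text
t: 19.6
tool_pos: [0.5794, -0.1615, 0.2004]
orientation: [-1.485, -2.768, -0.0]
force: [-0.8, 0.4, -6.7]
opening: 0.0137
gripper_force: 50.0
```

Run:
```python
from h import *
c=shot('side','s1');w=shot('wrist','w5')
a=cv2.resize(c['frame'][80:320,240:480],(400,400));b=cv2.resize(w['frame'][:,80:560],(400,400))
cv2.imwrite('pics/end.png',np.hstack([a,b])[:,:,::-1])
s=robot.read_state(); print(s['t'],s['tool_pos'],s['force'],s['wrist_torque'],s['opening'])
```

```text
19.7 [ 0.57942311 -0.16149471  0.20044356] [ 0.07739104 -1.00192056 -6.69941103] [-0.02294378 -0.19550957 -0.00421887] 0.01383611085609565
```

View pics/end.png

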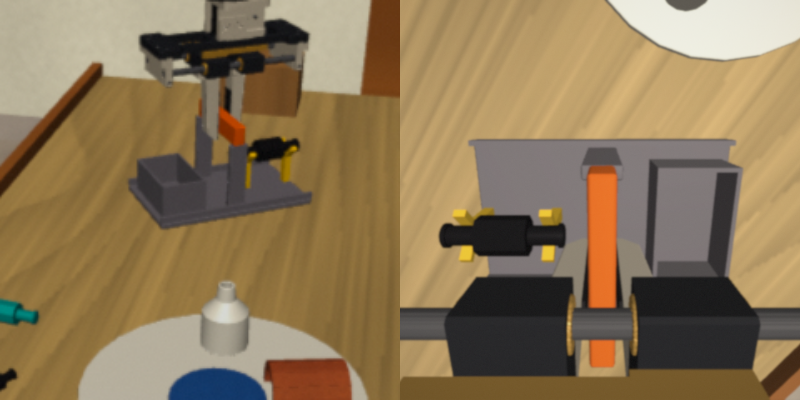

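The caddy hangs level, about 10 cm up, with the valve in both forks at (502,235). It has been still for 2 s, and the things on the turntable are in place. Handing in.

```bash
python3 -c "
from plant import robot
print(robot.close_job())"
```

```text
the job is handed in; nothing more can be done
None
```

The valve lies seated in both yellow forks, and the arm is still holding the caddy by its orange handle, level and about 10 cm above the floor; the job was handed in at about 20 s, and no verdict was returned.

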